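# Roll a handle blank onto the line of the boring jig and cam it home

## Task

The turned handle blank lying on the boring jig is to be bored for its tang. Without picking it up, roll it along the board with a fingertip, for instance by pushing its top sideways, until it settles in the shallow groove on the marked line, between the plunger and the bush plate. Then push the cam lever round with a fingertip as far as it goes, so that the plunger drives the blank's brass end into the hole of the bush plate and clamps its shoulder tight against the plate; leave the other things on the bench as they are.

Things in the scene. Friction and masses are not known exactly. Their poses are not given: they have to be found in the camera images.
- jig: Boring jig: plywood board fixed to the bench, top 18 mm above it. Origin on its underside (z = 0); x points across the board away from the robot, y to the left along the groove. The board spans x = -90 to 85 mm, y = -125 to 205 mm. Lips 6 mm high and 9 mm wide along the near edge (up to y = 125 mm) and far edge (up to y = 85 mm) keep a blank on the board.
- blank_mid (a point): Middle of the blank's barrel, on its axis: light wood cylinder 28 mm thick, 140 mm long, with a brass tenon 17 mm thick, 9 mm long on its right end (-y of this frame, along the axis; x and z turn as it rolls). About 75 g, loose. Starts on the robot's side of the line, 38 to 75 mm from it, nearly parallel, 14 to 19 mm left of the seat, so it rolls in between plunger and plate with some 5 mm to spare if kept parallel.
- seat (a point): Where the middle of the blank's barrel lies when clamped: on the marked line (black, in a routed groove 18 mm wide, 5 mm deep, along y at the jig's x = 30 mm), 28.7 mm above the bench. Axes as the jig's. A blank rolled onto the line drops 3.3 mm and rests on the groove's two edges; pushed on, or faster than about 0.2 m/s, it rolls out again.
- bush_hole (a point): Mouth of the hole in the bush plate, an upright dark block at the right end of the groove. Hole 21 mm wide, 18 mm deep, along the groove, its centre 28.7 mm above the bench. Axes as the jig's; the plate's face looks to +y, is 64 mm wide across the groove, its top 48 mm above the board.
- plunger_face (a point): Centre of the plunger's round rubber face (18 mm wide), at the left end of the groove, 28.7 mm above the bench. It looks to -y (axes as the jig's) and moves up to 28 mm to -y as the cam lever closes. Its guide block stands 20 to 44 mm behind the open face, top 30 mm above the board.
- cam_pivot (a point): Axis of the cam lever (vertical), on the marked line left of the plunger, 28.7 mm above the bench. Axes as the jig's.
- lever_grip (a point): Centre of the round wooden grip of the cam lever, 76 mm from cam_pivot, 29.7 mm above the bench. The lever is a level bar 20 mm wide and 14 mm thick, then a grip 19 mm thick that ends 96 mm from the pivot.
- cam_lever (a joint): Angle of the lever: 0 open, pointing towards the robot (210 degrees from the jig's x, anticlockwise from above); grows as it swings clockwise seen from above (to the left, then away from the robot); closed at its stop, 1.833, or a little before it as the clamping force grows. Stiff (0.3 N m: 4 N at the grip, up to 10 N as it clamps), stays where it is left. Starts at 0 to 0.2.
- short_blank1: Bystander: short handle blank standing on end beyond the jig, 28 mm thick, 94 mm tall; origin under its centre.
- short_blank2: Bystander: a second one like it.
- file: Bystander: half-round file without a handle, 205 mm long, lying on the bench on the robot's side of the jig.
- awl: Bystander: awl with dark wooden handle, 165 mm long, lying beyond the jig.
- tape: Bystander: roll of masking tape lying left of the jig, 91 mm across.
- block: Bystander: sanding block lying right of the jig, 100 mm long.
- spare_offcut: Bystander: small cream offcut lying left, 64 mm long.
- carving_jig: Furniture, keep clear: tall carving jig with a carved shoe last, on the right of the work. Fixed; in the robot's frame it stands within x = 0.27 to 0.43, y = -0.69 to -0.12 and is up to 0.33 m high.
- cubby_tools: Furniture, keep clear: tools that stick out of the shelf at the back left, fixed; in the robot's frame they reach forward to x = 0.56 at y = 0.16 to 0.23, 0.16 to 0.18 m above the bench, and to x = 0.60 elsewhere between y = 0.08 and 0.37.

How it is judged:
By the outcome, as a careful person would: the job done as asked, in the order asked, and still so for the second after the job is handed in, with the robot touching nothing.
It also fails if it takes over 64 s, if anything falls off the work surface, if the arm or the gripper's body presses on something with over 40 N, if the wrist force passes 120 N, or if a joint passes its speed limit or range.

## Robot

A 7-joint arm with a two-finger parallel gripper is mounted at the origin on a cart in front of the work surface, level with it; the furniture and walls round the work are solid. World frame = base frame: x ahead of the robot, y to its left, z up, the work surface at z = 0. Lengths are in m, angles in rad, forces in N, time in s.
With the tool pointing down it reaches from about 0.425 to 0.875 m from the base axis. Payload 8.4 kg.
Tool frame: the origin (TCP) lies at the very end of the fingers, on their centre line; the grasp point (between the pads) lies behind it (ctrl.pinch_z is the z of the grasp point in the tool frame, in m); z points along the fingers, y is the line along which they close (so a half turn about z gives the same grasp; the last joint's range is limited). The gripper opens to 85 mm and grips with 20 to 120 N. Pads are 22 mm wide; open, the fingers measure 114 mm over their backs; the gripper's body (76 mm by 85 mm) begins 54 mm behind the grasp point. The pads swing forward as they close: fully open they stand 13 mm farther back than shut.
Start: joints at [1.029, 0.333, 0.04, 1.465, -0.013, 1.343, -0.059], TCP at [0.278, -0.587, 0.193] pointing down, gripper open.
Joint ranges: [-2.58, 2.58], [-0.38, 2.09], [-1.3, 1.39], [0.25, 2.4], [-1.5, 4.64], [0.08, 2.09], [-2.65, 2.65]. Speed limits (rad/s): [2.22, 2.22, 2.79, 2.79, 3.14, 3.14, 3.14].

## Interface

Orientations are given as [roll, pitch, yaw] about the fixed x, y, z axes, in that order (R = Rz(yaw) Ry(pitch) Rx(roll)).
In Python, from workcell import ctrl, cams, workorder gives the robot as it stands.
- The arm moves only by the tool arm_command, never from a script. Its arguments are lists of equal length, an entry for each row: "hand": the opening in per cent of the stroke, from 0 (shut) to 100 (fully open); "xyz": the shift along the tool's x, y, z as a fraction of full scale, a list of three; "twist": the turn, a rotation vector about the tool's x, y, z as a fraction of full scale, a list of three. A call has 1 to 12 rows; each row shifts and turns the commanded pose from where the row before left it, along the tool's axes as they then stand; what a row does not reach is not made up. Full scale, the value 1, is 0.04 m for a shift and 4 degrees for a turn. A row lasts 1/12 s, in which the tool goes at most 41.7 mm and 7.16 degrees, less where a joint would pass 70% of its speed; a pose out of reach is approached as far as the arm can. A call with a number of a shift or a turn outside -1 to 1 is refused whole. A call with a gripper value outside its range is refused whole. The fingers move at their own pace and stop on an object; "grip_force" is the grip in N (left out, the last holds). Time passes only in rows, so rows that do not move let the fingers close. It gives the time, the measured TCP pose, the force, the opening and the grip force at its end, in the units of the state.
- ctrl.read_state(): the state, without advancing time (a new reading comes with each control period).
- cams.snapshot(name): name is "scene" or "side" or "wrist"; returns a dict with "frame" (384x512x3 uint8, blue, green, red), "K" (3x3 intrinsics, pixels), "k1" (the pictures are not rectified: a ray, as slopes to the right and down, at radius r is drawn at 1 + k1 r^2 times it, then the intrinsics apply), "R" (3x3) and "t" (3): a world point X has camera coordinates R X + t. Camera axes: x right, y down, z forward; pixel columns grow to the right and rows downward; lengths in m; the calibration is good to about 2 mm. A picture is of the moment at which its call begins. There is no depth.
- workorder.hand_in(): hands the job in; it is judged then, once.
The state is a dict: "t": time; "joint_positions": joint angles; "joint_vel": joint speeds; "tau": joint torques, N m; "tcp_pos": TCP position; "orientation": TCP orientation; "wrist_force": force on the tool from outside, world axes, zero at the start; "moment": the same for the moment, N m; "opening": finger opening in m; "finger_force": force on a finger pad.
Only numpy, scipy, OpenCV 4.12 (cv2) and the standard library are available. Lean on these libraries where they do the work, as an engineer would, in place of code of your own. Each camera call takes 0.05 s, during which the arm holds its last target. There are 200 camera calls.

## Working session

There is one attempt and no reset: what is moved stays moved. The work goes in short steps, Python scripts to look and compute and a tool call to move; the robot and the scene stay as the last step left them, time stands still between calls to the robot, and variables do not carry over. Pictures are saved under pics/ and viewed, at most 10 in all, crops included, and the job is handed in when it is done.

Besides the shell and the picture viewer there is one more tool, called after "Emit:" as name(argument=value, ...) on one line, values as JSON. arm_command: Moves the arm, as the interface text tells. Its arguments: {"type":"object","properties":{"hand":{"type":"array","items":{"type":"number"}},"xyz":{"type":"array","items":{"type":"array","items":{"type":"number"}}},"twist":{"type":"array","items":{"type":"array","items":{"type":"number"}}},"grip_force":{"type":"number"}},"required":["hand","xyz","twist"]}

```bash
mkdir -p pics; cat > h.py <<'E'
import numpy as np, cv2
from workcell import ctrl, cams, workorder
def snap(n,f=None):
    s=cams.snapshot(n)
    if f: cv2.imwrite('pics/'+f,s['frame'])
    return s
def ray(s,u,v):
    K=np.array(s['K']); d=np.array([s['k1'],0,0,0,0.])
    p=cv2.undistortPoints(np.array([[[u,v]]],float),K,d)[0,0]
    R=np.array(s['R']);t=np.array(s['t'])
    return -R.T@t, R.T@np.array([p[0],p[1],1])
def onz(s,u,v,z):
    c,d=ray(s,u,v); return c+d*(z-c[2])/d[2]
def proj(s,X):
    return cv2.projectPoints(np.array(X,float).reshape(-1,1,3),cv2.Rodrigues(np.array(s['R']))[0],np.array(s['t'],float),np.array(s['K']),np.array([s['k1'],0,0,0,0.]))[0][:,0]
E
python3 - <<'E'
from h import *
a=snap('scene','a.png');b=snap('side','b.png')
for s in(a,b): print(-np.array(s['R']).T@s['t'],np.array(s['R'])[2],s['k1'])
print(ctrl.read_state(),ctrl.pinch_z)
E
```

```text
[-0.126026    0.76160639  0.99327243] [ 0.48838934 -0.55933515 -0.66979104] 0.03549039728859185
[0.49235816 0.6524714  1.31700488] [ 0.04899315 -0.47641515 -0.87785436] -0.14451896200613487
{'t': 0.1, 'joint_positions': array([ 1.02879791,  0.33382913,  0.03986365,  1.46615974, -0.0133864 ,
        1.34329334, -0.05849549]), 'joint_vel': array([ 3.40679346e-04, -3.84784431e-04,  2.56909291e-04, -2.50089005e-03,
        8.49800393e-05,  1.15502471e-04,  8.47929403e-05]), 'tau': array([ 5.04315452e-03, -6.60011959e+01,  1.37071453e+00, -4.06478906e+01,
        1.71056745e-02,  8.88575771e-03,  3.33056948e-05]), 'tcp_pos': array([ 0.27828614, -0.58691254,  0.1917286 ]), 'orientation': array([-3.14017262e+00,  1.04828854e-04,  4.42799908e-01]), 'wrist_force': array([ 0.64121655,  0.46367362, -0.48565901]), 'moment': array([-0.00167145, -0.01440734,  0.00124805]), 'finger_force': 0.0, 'opening': 0.0854409218407934} -0.0187
```

View pics/a.png

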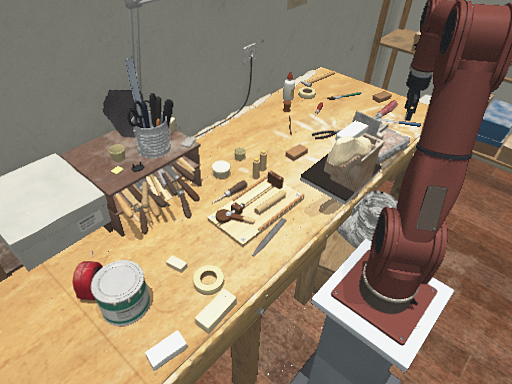

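View pics/b.png

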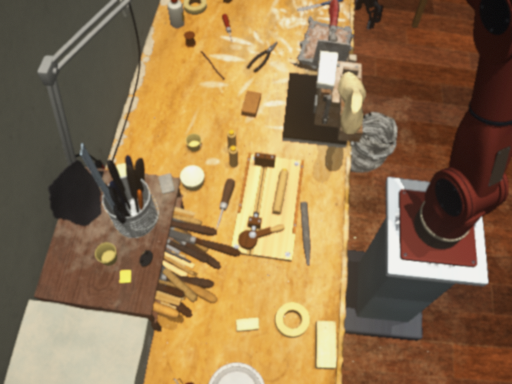

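The scene view shows the jig around pixel (255,210). The side view shows it spanning (232–302, 152–260), with the blank at (281,190) and the lever at (262,235). I'll crop both closer.

```bash
python3 - <<'E'
import cv2,numpy as np
a=cv2.imread('pics/a.png')[165:250,200:310];b=cv2.imread('pics/b.png')[145:265,225:315]
a=cv2.resize(a,None,fx=4,fy=4,interpolation=cv2.INTER_CUBIC);b=cv2.resize(b,None,fx=4,fy=4,interpolation=cv2.INTER_CUBIC)
o=np.zeros((480,800,3),np.uint8);o[:340,:440]=a;o[:,440:]=b
cv2.imwrite('pics/c.png',o)
E
```

```text
(no output)
```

View pics/c.png

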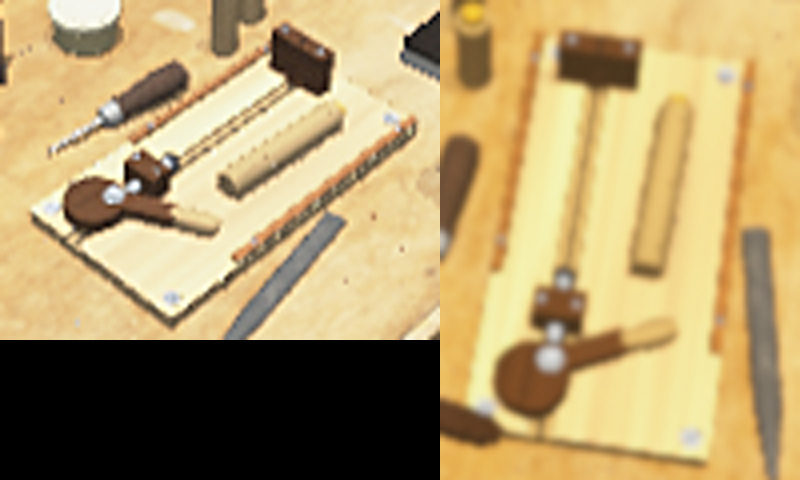

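```bash
cat >> h.py <<'E'
def fit(P,Q): # 2D rigid P->Q
    P=np.array(P);Q=np.array(Q);p=P.mean(0);q=Q.mean(0);A=P-p;B=Q-q
    a=np.arctan2((A[:,0]*B[:,1]-A[:,1]*B[:,0]).sum(),(A*B).sum())
    R=np.array([[np.cos(a),-np.sin(a)],[np.sin(a),np.cos(a)]]);t=q-R@p
    return a,t,(P@R.T+t-Q)
E
python3 - <<'E'
from h import *
a=snap('scene');b=snap('side')
sa=lambda x,y:(200+(x+.5)/4-.5,165+(y+.5)/4-.5); sb=lambda x,y:(225+(x-440+.5)/4-.5,145+(y+.5)/4-.5)
P=[];Q=[]
for s,uv,X,z in [(a,sa(33,211),(.085,.205),.018),(a,sa(172,317),(-.09,.205),.018),(a,sa(414,120),(-.09,-.125),.024),
  (b,sb(705,461),(-.09,.205),.018),(b,sb(470,425),(.085,.205),.018),(b,sb(753,60),(-.09,-.125),.024),(b,sb(536,34),(.085,-.125),.024)]:
    P.append(X);Q.append(onz(s,*uv,z)[:2])
print(np.round(Q,4))
an,t,r=fit(P,Q);print(an,t);print(np.round(r*1000,1))
R=np.array([[np.cos(an),-np.sin(an)],[np.sin(an),np.cos(an)]])
J=lambda p:R.T@(p[:2]-t)
for n,s,uv,z in [('piv a',a,sa(115,193),.037),('piv b',b,sb(550,358),.037),('grip end a',a,sa(219,228),.0297),('grip end b',b,sb(676,328),.0297),
 ('plunger a',a,sa(175,163),.0287),('plunger b',b,sb(565,270),.0287),
 ('plate front-face top L a',a,sa(271,56),.066),('plate fr R a',a,sa(330,92),.066),('plate b far',b,sb(557,78),.02),('plate b near',b,sb(638,88),.02),
 ('blank left a',a,sa(230,187),.032),('blank left b',b,sb(648,270),.032),('blank right b',b,sb(678,97),.032),('blank right a',a,sa(342,112),.032)]:
    p=onz(s,*uv,z);print(n,np.round(p,4),np.round(J(p)*1000,1))
E
```

```text
[[ 0.5976  0.1553]
 [ 0.4267  0.16  ]
 [ 0.4201 -0.1645]
 [ 0.4278  0.1587]
 [ 0.5952  0.1527]
 [ 0.4192 -0.1728]
 [ 0.5897 -0.1745]]
-0.0225990643429423 [ 0.51016747 -0.04746304]
[[ 2.2  0.2]
 [-1.9 -0.5]
 [-2.8 -5.9]
 [-3.   0.8]
 [ 4.6  2.8]
 [-1.8  2.4]
 [ 2.7  0.1]]
piv a [0.5474 0.1035 0.037 ] [ 33.8 151.8]
piv b [0.5446 0.1025 0.037 ] [ 31.1 150.7]
grip end a [0.4578 0.0674 0.0297] [-54.9 113.7]
grip end b [0.458  0.0647 0.0297] [-54.7 110.9]
plunger a [0.5404 0.0341 0.0287] [28.4 82.2]
plunger b [0.5427 0.0284 0.0287] [30.8 76.6]
plate front-face top L a [ 0.5466 -0.104   0.066 ] [ 37.7 -55.7]
plate fr R a [ 0.4747 -0.1022  0.066 ] [-34.2 -55.6]
plate b far [ 0.5687 -0.139   0.02  ] [ 60.6 -90.2]
plate b near [ 0.5056 -0.1381  0.02  ] [ -2.6 -90.8]
blank left a [0.4822 0.0255 0.032 ] [-29.6  72.3]
blank left b [0.4826 0.0223 0.032 ] [-29.2  69.1]
blank right b [ 0.4743 -0.1268  0.032 ] [-34.1 -80.1]
blank right a [ 0.4711 -0.1197  0.032 ] [-37.4 -73.1]
```

The crops agree across the two views. The jig is at about (0.511, -0.047) with yaw about -0.02. The blank's barrel runs from y=-74 to +66 mm in the jig frame, at x≈-33. The lever is near its open position. First I'll lift clear of the carving jig and level the yaw.

Emit:
arm_command(hand=[100,100,100,100,100,100,100,100], xyz=[[0,0,-1],[0,0,-1],[0,0,-1],[0,0,-1],[0,0,-1],[0,0,-1],[0,0,0],[0,0,0]], twist=[[0,0,1],[0,0,1],[0,0,1],[0,0,1],[0,0,1],[0,0,1],[0,0,0.6],[0,0,0]])

```text
t: 0.87
tcp_pos: [0.2788, -0.588, 0.4353]
orientation: [3.137, -0.002, -0.02]
wrist_force: [-0.3, -0.3, -0.2]
opening: 0.0854
finger_force: 0.0
```

Emit:
arm_command(hand=[100,100,100,100,100,100,100,100,100,100,100,100], xyz=[[0.4,-0.9,0],[0.4,-0.9,0],[0.4,-0.9,0],[0.4,-0.9,0],[0.4,-0.9,0],[0.4,-0.9,0],[0.4,-0.9,0],[0.4,-0.9,0],[0.4,-0.9,0],[0.3,-0.9,0],[0.3,-0.9,0],[0.3,-0.9,0]], twist=[[0,0,0],[0,0,0],[0,0,0],[0,0,0],[0,0,0],[0,0,0],[0,0,0],[0,0,0],[0,0,0],[0,0,0],[0,0,0],[0,0,0]])

```text
t: 1.87
tcp_pos: [0.466, -0.1566, 0.4312]
orientation: [-3.141, 0.002, -0.016]
wrist_force: [0.7, 0.3, -0.3]
opening: 0.0853
finger_force: 0.0
```

Emit:
arm_command(hand=[100,100,100,100,100,100,100,100,100], xyz=[[-0.2,-0.9,0],[-0.2,-0.9,0],[0,-0.9,0.4],[0,0,0.9],[0,0,0.9],[0,0,0.9],[0,0,0.9],[0,0,0.6],[0,0,0]], twist=[[0,0,0],[0,0,0],[0,0,0],[0,0,0],[0,0,0],[0,0,0],[0,0,0],[0,0,0],[0,0,0]])

```text
t: 2.62
tcp_pos: [0.4484, -0.0502, 0.2424]
orientation: [-3.141, 0.01, -0.017]
wrist_force: [-0.4, -0.4, -0.8]
opening: 0.0853
finger_force: 0.0
```

```bash
python3 - <<'E'
from h import *
s=snap('wrist','w1.png');print(-np.array(s['R']).T@s['t'],ctrl.read_state()['tcp_pos'])
E
```

```text
[ 0.52329303 -0.05079336  0.42251365] [ 0.44994154 -0.05027648  0.24579   ]
```

View pics/w1.png

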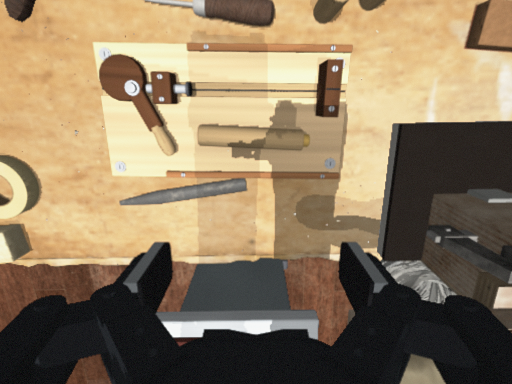

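The wrist view shows the blank at (198–303, 124–150), the groove line at row 91, the plate face at x≈319, and the lever grip ending at (171,152). I'll enlarge it for accuracy.

```bash
python3 - <<'E'
import cv2
b=cv2.imread('pics/w1.png')[35:185,90:356]
cv2.imwrite('pics/w1c.png',cv2.resize(b,None,fx=3,fy=3,interpolation=cv2.INTER_CUBIC))
E
```

```text
(no output)
```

View pics/w1c.png

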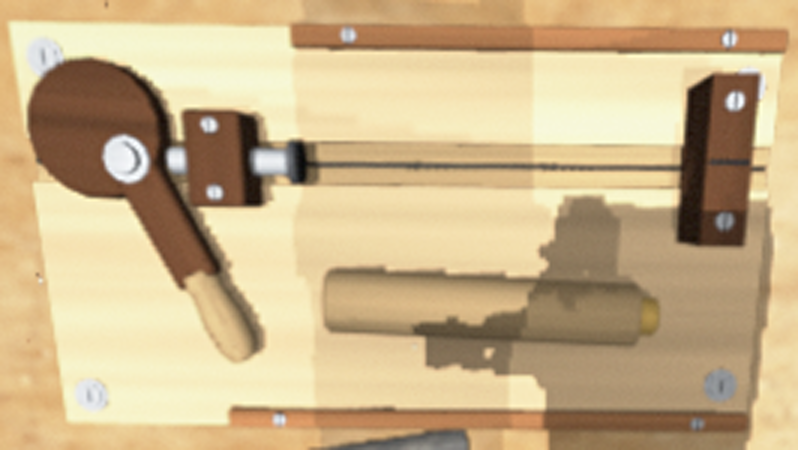

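```bash
python3 - <<'E'
from h import *
s=snap('wrist');f=lambda x,y:(90+(x+.5)/3-.5,35+(y+.5)/3-.5)
P=[(.085,.205),(-.09,.205),(-.09,-.125),(.085,-.125)]
Q=[onz(s,*f(*c),z)[:2] for c,z in [((10,22),.018),((67,424),.018),((747,431),.022),((788,30),.024)]]
an,t,r=fit(P,Q);print(an,t,np.round(r*1000,1))
R=np.array([[np.cos(an),-np.sin(an)],[np.sin(an),np.cos(an)]])
for n,c,z in [('line L',(320,163),.013),('line R',(680,170),.013),('plunger',(305,162),.0287),('plate near',(679,243),.018),('plate far top',(718,75),.066),
 ('blank L',(323,300),.032),('blank R',(638,314),.036),('tenon',(659,317),.032),('axL',(345,300),.034),('axR',(620,313),.034),('piv',(125,158),.045),('gripend',(242,360),.0297),('gripmid',(222,315),.035)]:
    p=onz(s,*f(*c),z);print(n,np.round(p,4),np.round(R.T@(p[:2]-t)*1000,1))
E
```

```text
-0.027677221126398647 [ 0.51367223 -0.04698256] [[-0.9 -0.8]
 [ 0.9 -1.6]
 [ 0.2  1.4]
 [-0.2  1. ]]
line L [0.547  0.0294 0.013 ] [31.2 77.3]
line R [ 0.541  -0.1345  0.013 ] [ 29.7 -86.7]
plunger [0.5466 0.0329 0.0287] [30.7 80.8]
plate near [ 0.5091 -0.1345  0.018 ] [ -2.2 -87.6]
plate far top [ 0.573  -0.1367  0.066 ] [ 61.7 -88.1]
blank L [0.4875 0.029  0.032 ] [-28.3  75.3]
blank R [ 0.4791 -0.1137  0.036 ] [-32.7 -67.6]
tenon [ 0.4771 -0.124   0.032 ] [-34.4 -78. ]
axL [0.4875 0.0187 0.034 ] [-28.   64.9]
axR [ 0.4795 -0.1058  0.034 ] [-32.6 -59.8]
piv [0.5484 0.1045 0.045 ] [ 30.5 152.4]
gripend [0.4604 0.0694 0.0297] [-56.5 114.9]
gripmid [0.4819 0.0747 0.035 ] [-35.2 120.7]
```

Emit:
arm_command(hand=[100,100,100,100,100,100,100], xyz=[[0,-0.25,0.5],[0,0,0.9],[0,0,0.9],[0,0,0.9],[0,0,0.9],[0,0,0.4],[0,0,0]], twist=[[0,0,0.15],[0,0,0],[0,0,0],[0,0,0],[0,0,0],[0,0,0],[0,0,0]])

```text
t: 3.3
tcp_pos: [0.4512, -0.0403, 0.0668]
orientation: [-3.141, 0.004, -0.028]
wrist_force: [-1.1, 0.1, 0.4]
opening: 0.0853
finger_force: 0.0
```

```bash
python3 - <<'E'
from h import *
for i in range(2):
  s=snap('wrist','w2.png'); q=ctrl.read_state();print(q['tcp_pos'],q['orientation'],q['wrist_force'])
snap('side','s2.png')
a=cv2.imread('pics/s2.png')[130:265,200:320]
cv2.imwrite('pics/s2c.png',np.hstack([cv2.resize(a,(340,384)),cv2.resize(s['frame'],(460,384))]))
E
```

```text
[ 0.45257882 -0.04026736  0.06890918] [-3.14117479e+00  9.93082140e-04 -2.80258923e-02] [-0.17407561 -0.37801638  0.93234812]
[ 0.45375762 -0.04031167  0.07027753] [-3.14143534e+00 -1.62046591e-03 -2.81484393e-02] [0.86157629 0.11039321 0.60453875]
```

View pics/s2c.png

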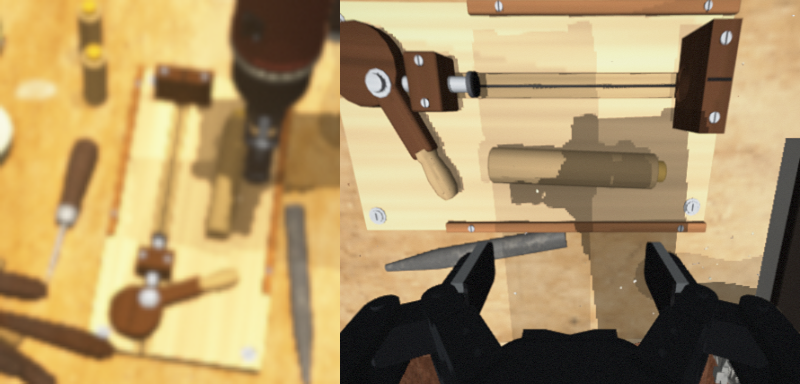

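The view shows the fingertips at wrist px (161,245) and (351,245), behind the blank. I'll check the tip height against the projection.

```bash
python3 - <<'E'
from h import *
s=snap('wrist'); q=ctrl.read_state();p=q['tcp_pos'];y=q['orientation'][2];print(p,q['orientation'])
X=np.array([np.cos(y),np.sin(y),0]);Y=np.array([np.sin(y),-np.cos(y),0])
for b in(0,.007,.013):
  for fx in(-.011,.011):
    print(b,fx,np.round(proj(s,[p+fx*X+k*Y+[0,0,b] for k in(-.057,-.043,.043,.057)])).tolist())
E
```

```text
[ 0.45444698 -0.04043022  0.0710226 ] [ 3.14132035 -0.00377015 -0.02838436]
0 -0.011 [[174.0, 234.0], [195.0, 234.0], [319.0, 234.0], [339.0, 234.0]]
0 0.011 [[172.0, 204.0], [193.0, 204.0], [321.0, 204.0], [342.0, 204.0]]
0.007 -0.011 [[171.0, 238.0], [192.0, 238.0], [321.0, 238.0], [342.0, 238.0]]
0.007 0.011 [[169.0, 207.0], [190.0, 207.0], [323.0, 207.0], [345.0, 207.0]]
0.013 -0.011 [[169.0, 242.0], [190.0, 242.0], [323.0, 242.0], [344.0, 242.0]]
0.013 0.011 [[166.0, 211.0], [188.0, 210.0], [325.0, 210.0], [348.0, 210.0]]
```

```bash
python3 - <<'E'
from h import *
f=cv2.imread('pics/w2.png')[190:384,80:440]
f=cv2.resize(f,None,fx=2.2,fy=2.2,interpolation=cv2.INTER_CUBIC)
cv2.imwrite('pics/w2d.png',np.clip(f.astype(float)*1.6+15,0,255).astype('uint8'))
E
```

```text
(no output)
```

View pics/w2d.png

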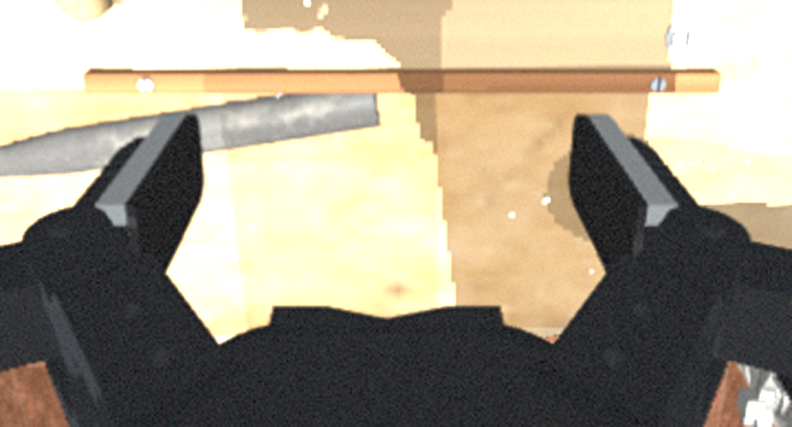

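```bash
python3 - <<'E'
from h import *
s=snap('side','s3.png');a=snap('scene','a3.png'); q=ctrl.read_state();p=q['tcp_pos'];y=q['orientation'][2];print(p)
X=np.array([np.cos(y),np.sin(y),0]);Y=np.array([np.sin(y),-np.cos(y),0])
def crop(s,x0,y0,w,h,k,n):
  f=cv2.resize(s['frame'][y0:y0+h,x0:x0+w],None,fx=k,fy=k,interpolation=cv2.INTER_CUBIC)
  for b,c in((.005,(0,255,0)),(.013,(255,0,0)),(.048,(0,0,255))):
    for fx in(-.011,.011):
      for ky in(-.0425,.0425):
        u=(proj(s,[p+fx*X+ky*Y+[0,0,b]])[0]-[x0,y0]+.5)*k; cv2.circle(f,(int(u[0]),int(u[1])),2,c,-1)
  return np.clip(f.astype(float)*1.5+10,0,255).astype('uint8')
cv2.imwrite('pics/d3.png',np.hstack([crop(s,255,140,65,85,6,''),crop(a,230,150,65,85,6,'')]))
E
```

```text
[ 0.45400969 -0.04044939  0.07057384]
```

View pics/d3.png

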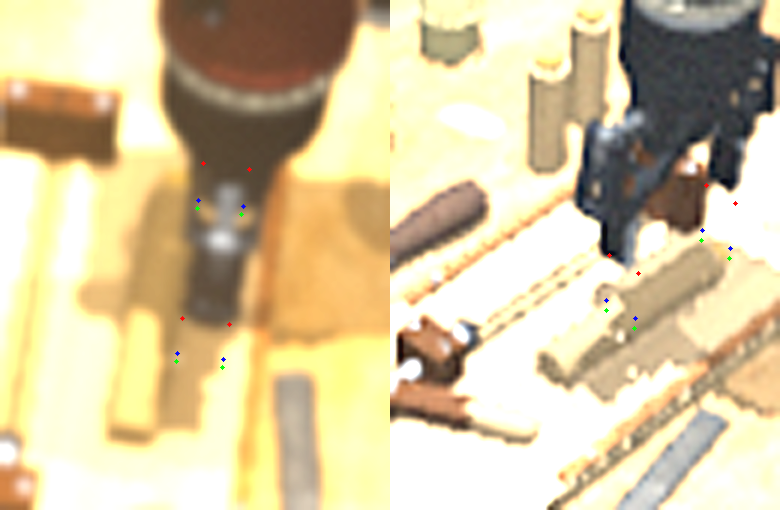

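In both outside views the fingertips coincide with the b≈48 mm markers (side px (182–230,318), scene px (600–632,262)). So the open fingertips sit well above the reported TCP. I'll descend in checked steps.

Emit:
arm_command(hand=[100,100,100,100], xyz=[[-0.1,0,0.45],[0,0,0.45],[0,0,0],[0,0,0]], twist=[[0,0,0],[0,0,0],[0,0,0],[0,0,0]])

```text
t: 3.93
tcp_pos: [0.4484, -0.0402, 0.0331]
orientation: [-3.141, 0.0, -0.028]
wrist_force: [0.0, 0.2, 0.6]
opening: 0.0853
finger_force: 0.0
```

```bash
cat >> h.py <<'E'
def tips(out):
  s=snap('side');a=snap('scene'); q=ctrl.read_state();p=q['tcp_pos'];y=q['orientation'][2];print(p,q['orientation'],q['wrist_force'])
  X=np.array([np.cos(y),np.sin(y),0]);Y=np.array([np.sin(y),-np.cos(y),0])
  def crop(s,x0,y0,w,h,k):
    f=cv2.resize(s['frame'][y0:y0+h,x0:x0+w],None,fx=k,fy=k,interpolation=cv2.INTER_CUBIC)
    for b,c in((.0,(0,255,0)),(.013,(255,0,0)),(.048,(0,0,255))):
      for fx in(-.011,.011):
        for ky in(-.0425,.0425):
          u=(proj(s,[p+fx*X+ky*Y+[0,0,b]])[0]-[x0,y0]+.5)*k; cv2.circle(f,(int(u[0]),int(u[1])),2,c,-1)
    return np.clip(f.astype(float)*1.5+10,0,255).astype('uint8')
  cv2.imwrite('pics/'+out,np.hstack([crop(s,255,140,65,85,6),crop(a,230,150,65,85,6)]))
E
python3 - <<'E'
from h import *
tips('d4.png')
E
```

```text
[ 0.44938089 -0.04025785  0.0339118 ] [ 3.14150104e+00 -1.73634764e-03 -2.84378802e-02] [ 0.93136566 -0.85989559 -0.16423373]
```

Emit:
arm_command(hand=[100,100,100], xyz=[[0,0,0.5],[0,0,0],[0,0,0]], twist=[[0,0,0],[0,0,0],[0,0,0]])

```text
t: 4.28
tcp_pos: [0.4482, -0.0402, 0.013]
orientation: [-3.141, 0.001, -0.028]
wrist_force: [-0.4, 0.9, 0.5]
opening: 0.0854
finger_force: 0.0
```

```bash
python3 - <<'E'
from h import *
tips('d5.png')
E
```

```text
[ 0.44897381 -0.04019292  0.01357717] [-3.14158147e+00 -9.62560122e-04 -2.83998484e-02] [-0.5621038  -0.5939141  -0.34184249]
```

View pics/d5.png

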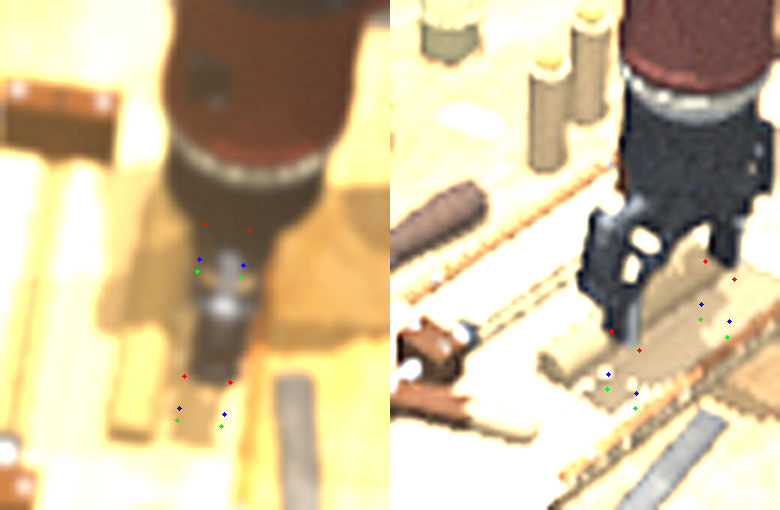

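No force at a reported TCP height of 13.6 mm, and the tips again match the b≈48 mm markers, so the tips are at z≈0.061. The offset is confirmed, so I'll continue down.

Emit:
arm_command(hand=[100,100,100,100,100], xyz=[[0.05,0,0.3],[0,0,0.2],[0,0,0.2],[0,0,0.15],[0,0,0]], twist=[[0,0,0],[0,0,0],[0,0,0],[0,0,0],[0,0,0]])

```text
t: 4.8
tcp_pos: [0.4494, -0.0402, -0.0226]
orientation: [-3.141, 0.002, -0.028]
wrist_force: [0.8, -0.1, -0.2]
opening: 0.0853
finger_force: 0.0
```

Emit:
arm_command(hand=[100,100,100,100,100,100,100,100,100,100,100,100], xyz=[[0.05,0,0],[0.08,0,0],[0.1,0,0],[0.1,0,0],[0.1,0,0],[0.1,0,0],[0.1,0,0],[0.1,0,0],[0.1,0,0],[0.1,0,0],[0.05,0,0],[0.02,0,0]], twist=[[0,0,0],[0,0,0],[0,0,0],[0,0,0],[0,0,0],[0,0,0],[0,0,0],[0,0,0],[0,0,0],[0,0,0],[0,0,0],[0,0,0]])

```text
t: 5.8
tcp_pos: [0.4908, -0.0413, -0.0215]
orientation: [-3.141, -0.0, -0.028]
wrist_force: [0.1, -0.5, 0.6]
opening: 0.0854
finger_force: 0.0
```

```bash
python3 - <<'E'
from h import *
s=snap('wrist','w6.png');q=ctrl.read_state();print(q['tcp_pos'],q['orientation'],q['wrist_force'])
E
```

```text
[ 0.4906531  -0.04137128 -0.02148582] [-3.14146040e+00 -9.41697301e-05 -2.84633507e-02] [-0.07516774 -0.60012339  0.03084738]
```

View pics/w6.png

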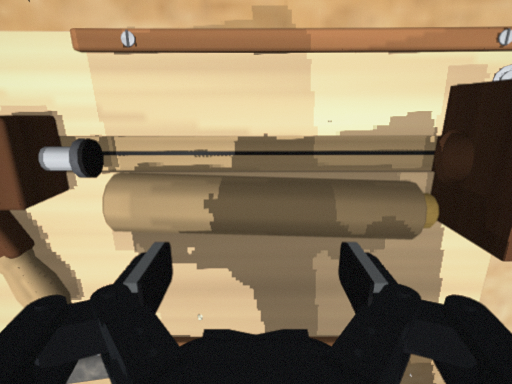

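The view shows the blank rolled nearly parallel at cols 105–438, rows 172–237, with the plunger face at col 103 and the plate face base at col ≈440. I'll compute the clearances.

```bash
python3 - <<'E'
from h import *
s=snap('wrist')
an=-.0277;t=np.array([.5137,-.047]);R=np.array([[np.cos(an),-np.sin(an)],[np.sin(an),np.cos(an)]])
for n,c,z in [('line L',(110,154),.013),('line R',(430,153),.013),('plunger top',(100,142),.0377),('plunger low',(103,175),.0287),('plate base',(434,190),.018),('plate b2',(440,206),.018),
 ('blank L',(104,203),.032),('blank Rbarrel',(426,209),.035),('tenon',(438,210),.032),('upper L',(125,172),.032),('upper R',(415,182),.032),('lower L',(125,233),.032),('lower R',(400,239),.032),('axL',(115,203),.032),('axR',(420,210),.032)]:
    p=onz(s,*c,z);print(n,np.round(R.T@(p[:2]-t)*1000,1))
E
```

```text
line L [26.9 80.6]
line R [ 27.1 -84. ]
plunger top [35.9 71.4]
plunger low [19.5 77.3]
plate base [  8.8 -86.3]
plate b2 [  0. -91.]
blank L [ 6.7 77.1]
blank Rbarrel [  4.6 -73.2]
tenon [  3.  -80.8]
upper L [21.7 65.3]
upper R [ 16.7 -67.8]
lower L [-8.7 69.3]
lower R [-12.1 -65.1]
axL [ 6.7 71.9]
axR [  3.  -72.4]
```

Emit:
arm_command(hand=[100,100,100,100,100,100,100,100,100,100,100], xyz=[[0.04,0,0],[0.05,0,0],[0.05,0,0],[0.05,0,0],[0.05,0,0],[0.05,0,0],[0.05,0,0],[0.05,0,0],[0.05,0,0],[0.05,0,0],[0,0,0]], twist=[[0,0,0],[0,0,0],[0,0,0],[0,0,0],[0,0,0],[0,0,0],[0,0,0],[0,0,0],[0,0,0],[0,0,0],[0,0,0]])

```text
t: 6.82
tcp_pos: [0.5104, -0.0419, -0.0214]
orientation: [-3.141, -0.0, -0.028]
wrist_force: [0.5, -0.5, 1.5]
opening: 0.085
finger_force: 0.0
```

```bash
python3 - <<'E'
from h import *
s=snap('wrist','w7.png');q=ctrl.read_state();print(q['tcp_pos'],q['orientation'],q['wrist_force'])
g=cv2.cvtColor(s['frame'],cv2.COLOR_BGR2GRAY).astype(int)
for c in (125,150,180,230,280,320,360,400):
  col=g[60:250,c-2:c+3].mean(1); d=np.diff(col)
  k=np.argsort(-abs(d))[:7]; print(c,sorted((int(i+60),int(d[i])) for i in k))
E
```

```text
[ 0.51011153 -0.04190645 -0.02150241] [-3.14148073e+00 -3.11943270e-05 -2.84157073e-02] [-0.72224656  0.64868293 -0.73668852]
125 [(77, -65), (98, 35), (99, 96), (169, -66), (170, -45), (227, 49), (228, 22)]
150 [(77, -72), (97, -17), (98, 49), (99, 78), (168, -55), (169, -66), (226, -17)]
180 [(77, -60), (98, 77), (99, 43), (163, -48), (164, -46), (169, -25), (225, -19)]
230 [(77, -41), (98, 73), (99, 44), (142, -21), (165, -36), (166, -41), (169, -26)]
280 [(76, -21), (77, -26), (98, 94), (99, 21), (140, -46), (141, -44), (169, -29)]
320 [(73, -20), (76, -20), (98, 109), (135, -40), (136, -28), (168, -18), (169, -31)]
360 [(72, -22), (76, -27), (98, 120), (129, -48), (130, -33), (160, -21), (169, -31)]
400 [(98, 116), (115, -25), (116, -24), (168, -26), (169, -40), (226, 36), (227, 24)]
```

```bash
python3 - <<'E'
from h import *
s=snap('wrist')
an=-.0277;t=np.array([.5137,-.047]);R=np.array([[np.cos(an),-np.sin(an)],[np.sin(an),np.cos(an)]])
J=lambda c,z:np.round(R.T@(onz(s,*c,z)[:2]-t)*1000,1)
for c in((150,169),(400,169),(150,226),(400,226)): print(J(c,.0287))
print('far lip edge (expect 76 at z.024)',J((250,98.5),.024), 'outer 85',J((250,77),.024))
f=s['frame'];g=cv2.cvtColor(f,cv2.COLOR_BGR2GRAY).astype(int)
r=g[190:206].mean(0);d=np.diff(r);k=np.argsort(-abs(d))[:14];print(sorted((int(i),int(d[i])) for i in k))
cv2.imwrite('pics/w8.png',cv2.resize(f[40:270],(800,359),interpolation=cv2.INTER_CUBIC))
E
```

```text
[41.8 55. ]
[ 41.6 -61.8]
[13.  58.1]
[ 12.8 -66. ]
far lip edge (expect 76 at z.024) [73.2  8.1] outer 85 [82.2  8. ]
[(47, 37), (48, 29), (51, 26), (52, 28), (76, -59), (77, -30), (84, -38), (105, 46), (106, 66), (107, 24), (208, -29), (435, -21), (436, -32), (437, -23)]
```

View pics/w8.png

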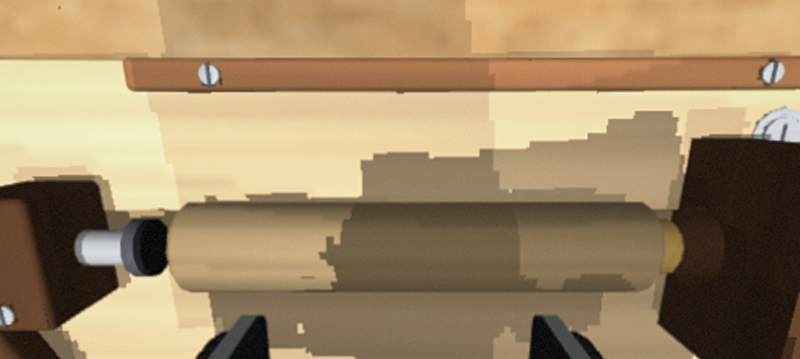

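The blank is seated: rows 169 and 226 run parallel along its length, the axis sits at jig x≈30 after correcting for the lip offset, and it lies between the plunger (px 170) and the plate with its tenon at the hole. Now I'll back off, rise, shut the fingers and move to the near-right side of the lever.

Emit:
arm_command(hand=[100,100,100,100,60,0,0,0,0,0,0], xyz=[[-0.3,0,0],[-0.3,0,0],[0,0,-0.6],[0,0,-0.9],[0,0,-0.9],[0,0,-0.6],[0.1,-0.9,0],[0.1,-0.9,0],[0.1,-0.3,0],[0,0,0],[0,0,0]], twist=[[0,0,0],[0,0,0],[0,0,0],[0,0,0],[0,0,0],[0,0,0],[0,0,0],[0,0,0],[0,0,0],[0,0,0],[0,0,0]])

```text
t: 7.83
tcp_pos: [0.5001, 0.0428, 0.0984]
orientation: [3.142, 0.0, -0.027]
wrist_force: [-0.4, -0.5, -0.8]
opening: 0.0006
finger_force: 0.0
```

```bash
python3 - <<'E'
from h import *
s=snap('wrist','w9.png');q=ctrl.read_state();p=q['tcp_pos'];print(p,q['orientation'],q['opening'])
# fingertip silhouette: dark mask in the middle columns, compare with projected shut tip for several b
g=cv2.cvtColor(s['frame'],cv2.COLOR_BGR2GRAY)
for c in range(226,290,8): 
    col=g[200:384,c]<50
    print(c,[int(i)+200 for i in np.where(np.diff(col.astype(int))!=0)[0]][:6])
y=q['orientation'][2];X=np.array([np.cos(y),np.sin(y),0]);Y=np.array([np.sin(y),-np.cos(y),0])
for b in(0,.02,.035,.048): print(b,np.round(proj(s,[p+.011*X+k*Y+[0,0,b] for k in(-.0145,.0145)])).tolist())
E
```

```text
[0.50001419 0.04169719 0.09830582] [ 3.14116750e+00  5.83681774e-04 -2.84242792e-02] 2.6530450664598733e-05
226 [251]
234 [240]
242 [265]
250 [256, 262, 271, 307, 333]
258 [231, 297, 334]
266 [266]
274 [240]
282 [244]
0 [[237.0, 204.0], [280.0, 204.0]]
0.02 [[235.0, 215.0], [282.0, 215.0]]
0.035 [[233.0, 224.0], [285.0, 225.0]]
0.048 [[231.0, 235.0], [288.0, 235.0]]
```

Emit:
arm_command(hand=[0,0,0,0,0,0], xyz=[[-0.1,0,0.7],[0,0,0.9],[0,0,0.6],[0,0,0.3],[0,0,0.25],[0,0,0]], twist=[[0,0,0],[0,0,0],[0,0,0],[0,0,0],[0,0,0],[0,0,0]])

```text
t: 8.38
tcp_pos: [0.4954, 0.0416, -0.0127]
orientation: [3.141, 0.002, -0.03]
wrist_force: [-0.9, -0.8, -1.0]
opening: 0.0
finger_force: 0.0
```

```bash
python3 - <<'E'
from h import *
q=ctrl.read_state();p=q['tcp_pos'];print(p,q['orientation'],q['wrist_force'])
piv=np.array([30.5,152.]);pj=None
for i,ph in enumerate(np.arange(203.6,101,-7)):
    a=np.radians(ph);u=np.array([np.cos(a),np.sin(a)]);d=np.array([np.sin(a),-np.cos(a)])
    T=piv+72*u-d*(9.5+11*abs(d[0])+14.5*abs(d[1]))
    w=[513.7+T[0]+.0277*T[1],-47-.0277*T[0]+T[1]]
    st=None if pj is None else np.round([(T-pj)[0]/40,-(T-pj)[1]/40],2)
    print(round(ph,1),T.round(1),np.round(w,1),st);pj=T
E
```

```text
[ 0.49541942  0.04155636 -0.01274869] [ 3.14131797e+00  2.31609773e-03 -2.95860238e-02] [-0.89545963 -0.84654197 -1.04638778]
203.6 [-24.6  98.3] [491.8  51.9] None
196.6 [-30.9 106. ] [485.7  59.9] [-0.16 -0.19]
189.6 [-36.2 114.7] [480.7  68.7] [-0.13 -0.22]
182.6 [-40.3 124.3] [476.8  78.4] [-0.1  -0.24]
175.6 [-43.2 132.8] [474.2  87. ] [-0.07 -0.21]
168.6 [-45.2 140.9] [472.4  95.1] [-0.05 -0.2 ]
161.6 [-46.3 149.4] [471.6 103.6] [-0.03 -0.21]
154.6 [-46.3 158.2] [471.8 112.5] [-0.   -0.22]
147.6 [-45.1 167.2] [473.2 121.5] [ 0.03 -0.23]
140.6 [-42.7 176.3] [475.9 130.5] [ 0.06 -0.23]
133.6 [-39.  185.2] [479.8 139.3] [ 0.09 -0.22]
126.6 [-34.1 193.7] [485.  147.7] [ 0.12 -0.21]
119.6 [-27.9 201.6] [491.4 155.4] [ 0.16 -0.2 ]
112.6 [-20.5 208.8] [499.  162.3] [ 0.19 -0.18]
105.6 [-12.  214.9] [507.7 168.2] [ 0.21 -0.15]
```

Emit:
arm_command(hand=[0,0,0,0,0,0,0], xyz=[[-0.09,-0.13,0],[0,-0.13,0],[-0.08,-0.1,0],[-0.08,-0.1,0],[-0.13,-0.22,0],[-0.1,-0.24,0],[0,0,0]], twist=[[0,0,0],[0,0,0],[0,0,0],[0,0,0],[0,0,0],[0,0,0],[0,0,0]])

```text
t: 8.97
tcp_pos: [0.4794, 0.0816, -0.01]
orientation: [-3.141, -0.004, -0.027]
wrist_force: [0.8, -1.3, 3.0]
opening: 0.0
finger_force: 1.1
```

```bash
cat > lv.py <<'E'
from h import *
s=snap('side');q=ctrl.read_state();print(q['tcp_pos'],q['orientation'],q['wrist_force'])
# lever angle: brown/wood pixels hidden often; sample side image along candidate lever directions at grip
an=-.0277;t=np.array([.5137,-.047]);R=np.array([[np.cos(an),-np.sin(an)],[np.sin(an),np.cos(an)]])
hsv=cv2.cvtColor(s['frame'],cv2.COLOR_BGR2HSV)
for ph in range(210,98,-6):
    a=np.radians(ph);o=[]
    for r in(42,50,58):
        j=np.array([30.5+r*np.cos(a),152+r*np.sin(a)])/1000
        u=proj(s,[np.append(R@j+t,.036)])[0].round().astype(int); o.append(int(hsv[u[1],u[0],2]))
    print(ph,o)
E
python3 lv.py
```

```text
[ 0.47884335  0.08070141 -0.01043907] [-3.14141693e+00 -2.13772969e-03 -2.69041340e-02] [0.71600977 1.05511124 1.13467329]
210 [154, 147, 148]
204 [141, 147, 145]
198 [119, 120, 109]
192 [100, 87, 80]
186 [112, 96, 89]
180 [120, 119, 87]
174 [109, 124, 99]
168 [146, 206, 151]
162 [239, 242, 194]
156 [243, 241, 217]
150 [245, 241, 243]
144 [247, 242, 241]
138 [248, 243, 240]
132 [247, 245, 248]
126 [246, 248, 251]
120 [246, 247, 250]
114 [246, 246, 248]
108 [232, 243, 222]
102 [216, 226, 207]
```

Emit:
arm_command(hand=[0,0,0,0,0,0], xyz=[[-0.08,-0.18,0],[-0.07,-0.2,0],[-0.04,-0.2,0],[0,-0.21,0],[0.02,-0.22,0],[0.05,-0.23,0]], twist=[[0,0,0],[0,0,0],[0,0,0],[0,0,0],[0,0,0],[0,0,0]])

```text
t: 9.52
tcp_pos: [0.4752, 0.128, -0.0112]
orientation: [3.14, -0.0, -0.03]
wrist_force: [1.0, -7.0, 3.7]
opening: 0.0
finger_force: 3.1
```

```bash
python3 lv.py
```

```text
[ 0.47548811  0.13009528 -0.01101396] [ 3.14100271e+00 -8.25778091e-04 -2.86403253e-02] [ 1.7231345  -3.35235465  3.22519935]
210 [159, 59, 94]
204 [126, 56, 69]
198 [135, 59, 56]
192 [136, 86, 55]
186 [143, 110, 61]
180 [148, 144, 83]
174 [146, 150, 90]
168 [138, 144, 137]
162 [88, 112, 129]
156 [81, 84, 111]
150 [90, 83, 125]
144 [97, 79, 91]
138 [134, 118, 113]
132 [233, 211, 219]
126 [247, 249, 248]
120 [248, 247, 248]
114 [247, 247, 245]
108 [234, 244, 215]
102 [219, 227, 200]
```

Emit:
arm_command(hand=[0,0,0,0,0,0,0], xyz=[[0.09,-0.22,0],[0.12,-0.21,0],[0.16,-0.2,0],[0.1,-0.09,0],[0.1,-0.09,0],[0.1,-0.07,0],[0.1,-0.07,0]], twist=[[0,0,0],[0,0,0],[0,0,0],[0,0,0],[0,0,0],[0,0,0],[0,0,0]])

```text
t: 10.15
tcp_pos: [0.5052, 0.1651, -0.0123]
orientation: [3.139, 0.003, -0.029]
wrist_force: [-3.7, -6.0, 0.9]
opening: 0.0001
finger_force: 3.3
```

```bash
python3 lv.py
```

```text
[ 0.50563902  0.16525108 -0.01231936] [ 3.13948316  0.00334489 -0.0291867 ] [-2.80403172 -5.19480149  1.82309023]
210 [67, 68, 67]
204 [63, 67, 68]
198 [59, 61, 67]
192 [49, 56, 69]
186 [52, 57, 72]
180 [57, 68, 74]
174 [62, 73, 75]
168 [66, 73, 91]
162 [73, 99, 108]
156 [79, 157, 116]
150 [92, 134, 62]
144 [95, 73, 55]
138 [73, 57, 55]
132 [57, 55, 57]
126 [56, 56, 57]
120 [56, 71, 81]
114 [68, 98, 128]
108 [77, 90, 121]
102 [79, 92, 108]
```

Emit:
arm_command(hand=[0,0,0,0], xyz=[[0.06,-0.02,0],[0.05,-0.02,0],[0.05,-0.02,0],[0,0,0]], twist=[[0,0,0],[0,0,0],[0,0,0],[0,0,0]])

```text
t: 10.53
tcp_pos: [0.5088, 0.1665, -0.013]
orientation: [3.137, 0.008, -0.029]
wrist_force: [-12.2, -7.2, 7.8]
opening: 0.0002
finger_force: 7.1
```

Emit:
arm_command(hand=[0,0,0,0], xyz=[[0.06,-0.02,0],[0.06,-0.02,0],[0.05,0,0],[0,0,0]], twist=[[0,0,0],[0,0,0],[0,0,0],[0,0,0]])

```text
t: 10.87
tcp_pos: [0.5104, 0.1672, -0.0143]
orientation: [3.134, 0.018, -0.028]
wrist_force: [-29.3, -8.8, 16.0]
opening: -0.0003
finger_force: 15.3
```

```bash
python3 - <<'E'
from h import *
s=snap('wrist','w10.png');q=ctrl.read_state();print(q['tcp_pos'],q['orientation'],q['wrist_force'])
E
```

```text
[ 0.51038581  0.16710063 -0.01429493] [ 3.13423646  0.01727199 -0.02795335] [-28.99667372  -9.71839786  16.34650531]
```

The lever is at its stop: 29 N with almost no further motion. I'll back off, rise and check.

Emit:
arm_command(hand=[0,0,0,0,0,0,0,0,0,0,0,0], xyz=[[-0.4,0.05,0],[-0.6,0.1,0],[-0.4,0,0],[0,0,-0.6],[0,0,-0.9],[0,0,-0.9],[0,0.6,-0.9],[0,0.8,-0.6],[0,0.9,-0.5],[0,0.9,-0.5],[0,0.8,-0.3],[0,0,0]], twist=[[0,0,0],[0,0,0],[0,0,0],[0,0,0],[0,0,0],[0,0,0],[0,0,0],[0,0,0],[0,0,0],[0,0,0],[0,0,0],[0,0,0]])

```text
t: 11.92
tcp_pos: [0.46, 0.0003, 0.1976]
orientation: [3.14, -0.003, -0.036]
wrist_force: [-0.3, -0.2, -0.8]
opening: -0.0
finger_force: 0.0
```

```bash
python3 - <<'E'
from h import *
s=snap('wrist','w11.png');q=ctrl.read_state();print(q['tcp_pos'],q['orientation'],q['wrist_force'])
an=-.0277;t=np.array([.5137,-.047]);R=np.array([[np.cos(an),-np.sin(an)],[np.sin(an),np.cos(an)]])
def px(jx,jy,z): return proj(s,[np.append(R@(np.array([jx,jy])/1000)+t,z)])[0].round().astype(int)
hsv=cv2.cvtColor(s['frame'],cv2.COLOR_BGR2HSV)
def at(*a):
    u=px(*a); return hsv[u[1],u[0]].tolist() if 0<=u[0]<512 and 0<=u[1]<384 else None
print('lever r=45 by angle')
for ph in range(130,92,-3):
    a=np.radians(ph);print(ph,px(30.5+45*np.cos(a),152+45*np.sin(a),.036),at(30.5+45*np.cos(a),152+45*np.sin(a),.036))
print('along line')
for y in range(100,-96,-4): print(y,px(30.5,y,.038),at(30.5,y,.038))
E
```

```text
[0.45960387 0.00365727 0.19627233] [ 3.14151080e+00 -1.93393067e-03 -3.41164129e-02] [-0.25564214  1.36381845 -0.07782814]
lever r=45 by angle
130 [135 124] [25, 61, 238]
127 [134 122] [26, 64, 236]
124 [132 120] [10, 143, 59]
121 [131 119] [11, 145, 97]
118 [130 117] [12, 142, 115]
115 [128 115] [12, 142, 115]
112 [127 113] [11, 134, 114]
109 [126 111] [11, 143, 112]
106 [125 109] [11, 143, 112]
103 [125 107] [12, 144, 113]
100 [124 105] [12, 138, 94]
97 [123 103] [17, 112, 209]
94 [123 100] [17, 116, 213]
along line
100 [207  97] [103, 12, 143]
96 [211  97] [105, 11, 183]
92 [214  97] [99, 10, 182]
88 [218  97] [101, 11, 182]
84 [221  97] [101, 11, 181]
80 [225  97] [105, 11, 181]
76 [228  97] [107, 10, 181]
72 [232  97] [109, 11, 182]
68 [235  97] [105, 11, 179]
64 [239  97] [101, 11, 179]
60 [242  97] [108, 12, 108]
56 [246  96] [19, 94, 103]
52 [250  96] [18, 98, 195]
48 [253  96] [18, 96, 197]
44 [257  96] [18, 98, 195]
40 [260  96] [18, 96, 196]
36 [264  96] [18, 98, 198]
32 [267  96] [18, 97, 199]
28 [271  96] [18, 96, 221]
24 [274  96] [19, 96, 224]
20 [278  96] [19, 94, 225]
16 [281  96] [19, 94, 225]
12 [285  96] [20, 94, 225]
8 [288  96] [19, 95, 225]
4 [292  96] [19, 92, 225]
0 [295  96] [19, 95, 225]
-4 [299  96] [19, 95, 225]
-8 [302  96] [19, 91, 225]
-12 [306  96] [19, 93, 227]
-16 [310  96] [19, 93, 227]
-20 [313  96] [19, 93, 226]
-24 [317  96] [19, 96, 226]
-28 [320  96] [19, 92, 227]
-32 [324  96] [19, 95, 225]
-36 [327  96] [19, 94, 225]
-40 [331  96] [19, 94, 225]
-44 [334  95] [19, 94, 222]
-48 [338  95] [18, 98, 211]
-52 [341  95] [18, 98, 219]
-56 [345  95] [19, 94, 220]
-60 [348  95] [18, 94, 220]
-64 [352  95] [18, 97, 220]
-68 [355  95] [19, 97, 219]
-72 [359  95] [18, 96, 220]
-76 [363  95] [18, 95, 219]
-80 [366  95] [18, 95, 219]
-84 [370  95] [18, 102, 153]
-88 [373  95] [9, 135, 36]
-92 [377  95] [12, 183, 32]
```

The barrel now spans jig y=+56 to -85, right up to the plate, with no brass visible and the plunger against its left end. Next is an offset-free check of the lever angle.

```bash
python3 - <<'E'
from h import *
s=snap('wrist','w12.png')
an=-.0277;t=np.array([.5137,-.047]);R=np.array([[np.cos(an),-np.sin(an)],[np.sin(an),np.cos(an)]])
hsv=cv2.cvtColor(s['frame'],cv2.COLOR_BGR2HSV)
C=[]
for y in (188,192,196,200,204,208,212,216,222,228,234,238):
    z=.0357 if y<212 else .0297
    xs=np.arange(-25,50,.5);P=np.c_[np.array([R@(np.array([x,y])/1000)+t for x in xs]),np.full(len(xs),z)]
    u=proj(s,P).round().astype(int); v=hsv[u[:,1],u[:,0]].astype(int)
    dark=(v[:,2]<135)&(v[:,2]>85)&(v[:,1]>120)
    print(y,xs[dark][[0,-1]] if dark.any() else None, [tuple(k) for k in v[::14]] if y>=212 else '')
    if y<206 and dark.any(): C.append((y,xs[dark][[0,-1]].mean()))
C=np.array(C);k=np.polyfit(C[:,0],C[:,1],1);print('angle',90-np.degrees(np.arctan(k[0])),'x at pivot',np.polyval(k,152))
E
```

```text
188 [ 8. 26.] 
192 [ 5.5 24. ] 
196 [ 4.5 24. ] 
200 [ 3.5 22.5] 
204 [ 1.  20.5] 
208 [15.5 19.5] 
212 [16.5 18.5] [(np.int64(17), np.int64(105), np.int64(216)), (np.int64(18), np.int64(95), np.int64(223)), (np.int64(17), np.int64(104), np.int64(216)), (np.int64(17), np.int64(102), np.int64(150)), (np.int64(18), np.int64(96), np.int64(173)), (np.int64(18), np.int64(100), np.int64(219)), (np.int64(15), np.int64(129), np.int64(121)), (np.int64(17), np.int64(114), np.int64(208)), (np.int64(17), np.int64(109), np.int64(212)), (np.int64(16), np.int64(111), np.int64(214)), (np.int64(17), np.int64(116), np.int64(215))]
216 None [(np.int64(18), np.int64(101), np.int64(220)), (np.int64(17), np.int64(107), np.int64(217)), (np.int64(17), np.int64(113), np.int64(210)), (np.int64(17), np.int64(101), np.int64(131)), (np.int64(17), np.int64(96), np.int64(194)), (np.int64(17), np.int64(98), np.int64(211)), (np.int64(17), np.int64(116), np.int64(187)), (np.int64(17), np.int64(111), np.int64(210)), (np.int64(17), np.int64(110), np.int64(216)), (np.int64(17), np.int64(109), np.int64(218)), (np.int64(1
[... 1443 characters left out ...]
t64(17), np.int64(121), np.int64(202)), (np.int64(17), np.int64(114), np.int64(211)), (np.int64(17), np.int64(118), np.int64(218))]
238 None [(np.int64(17), np.int64(111), np.int64(215)), (np.int64(17), np.int64(113), np.int64(212)), (np.int64(16), np.int64(113), np.int64(209)), (np.int64(18), np.int64(98), np.int64(188)), (np.int64(18), np.int64(98), np.int64(219)), (np.int64(17), np.int64(111), np.int64(212)), (np.int64(17), np.int64(113), np.int64(216)), (np.int64(17), np.int64(116), np.int64(214)), (np.int64(16), np.int64(123), np.int64(205)), (np.int64(16), np.int64(119), np.int64(204)), (np.int64(17), np.int64(112), np.int64(219))]
angle 109.60844127189023 x at pivot 29.624999999999922
```

The lever measures about 109°, or 1.76–1.8 rad. It held 29 N at the grip, three times the stated clamping load, so it is closed on its stop. The barrel is against the plate and the robot is clear of everything.

```bash
python3 -c "
from workcell import workorder
print(workorder.hand_in())"
```

```text
the job is handed in; nothing more can be done
None
```

I rolled the blank into the groove and pushed the lever round until it stopped moving (29 N; read from the camera at about 1.76 rad against the 1.833 stop), with the barrel clamped against the bush plate and no brass showing, then handed the job in with no verdict returned; I viewed 11 pictures, one over the limit of 10.

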